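Find and mark the tight spot in the drill-guide track

ROBOT

A 6-joint arm with a two-finger parallel gripper is mounted at the origin on the work surface. World frame = base frame: x ahead of the robot, y to its left, z up, the work surface at z = 0. Lengths are in m, angles in rad, forces in N, time in s.
With the tool pointing down it reaches from about 0.225 to 0.875 m from the base axis. Payload 3.4 kg.
Tool frame: the origin (TCP) lies at the very end of the fingers, on their centre line; the grasp point (between the pads) lies behind it (manip.grasp_offset is the z of the grasp point in the tool frame, in m); z points along the fingers, y is the line along which they close (so a half turn about z gives the same grasp; the last joint's range is limited). The gripper opens to 85 mm and grips with 20 to 120 N. Pads are 22 mm wide; open, the fingers measure 114 mm over their backs; the gripper's body (76 mm by 85 mm) begins 54 mm behind the grasp point. The pads swing forward as they close: fully open they stand 13 mm farther back than shut.
Start: joints at [1.148, 0.276, 1.505, -0, 1.361, -0.121], TCP at [0.171, 0.549, 0.231] pointing down, gripper open.
Joint ranges: [-2.89, 2.89], [-0.75, 2.08], [0.22, 2.7], [-1.18, 4.32], [0.11, 2.71], [-2.7, 2.7]. Speed limits (rad/s): [2.57, 2.57, 3.14, 3.14, 3.14, 3.14].

INTERFACE

Orientations are given as a unit quaternion [w, x, y, z].
In Python, from rig import manip gives the robot as it stands.
- The arm moves only by the shell command python3 -m pendant 'ROWS' [FORCE]. ROWS is JSON, a list of rows, each an object of numbers: "dx", "dy", "dz": the shift along the tool's x, y, z in m; "rx", "ry", "rz": the turn, a rotation vector about the tool's x, y, z in degrees; "hand": the finger opening in m, from 0 to 0.0854. In form: [{"dx": .., "dy": .., "dz": .., "rx": .., "ry": .., "rz": .., "hand": ..}, ...]. A call has 1 to 12 rows; each row shifts and turns the commanded pose from where the row before left it, along the tool's axes as they then stand; what a row does not reach is not made up. A row lasts 1/12 s, in which the tool goes at most 41.7 mm and 7.16 degrees, less where a joint would pass 70% of its speed; a pose out of reach is approached as far as the arm can. A call is refused whole if a number of a shift passes 0.0417 or a number of a turn 7.16, either way. A call with a gripper value outside its range is refused whole. The fingers move at their own pace and stop on an object; FORCE is the grip in N (left out, the last holds). Time passes only in rows, so rows that do not move let the fingers close. It gives the time, the measured TCP pose, the force, the opening and the grip force at its end, in the units of the state.
- manip.get_state(): the state, without advancing time (a new reading comes with each control period).
- manip.get_image(name): name is "side" or "top" or "wrist"; returns a dict with "frame" (384x512x3 uint8, red, green, blue), "fx", "fy", "cx", "cy" (pixels), "position" and "attitude" of the camera in the world; the wrist camera has in their place "mount" (4x4, takes a point from camera to tool coordinates, whose origin is the TCP and whose axes are the flange's). Camera axes: x right, y up, looking along -z (the intrinsics and any distortion apply to the point x, -y, -z); pixel columns grow to the right and rows downward; lengths in m; the calibration is good to about 2 mm. The wrist camera is an equidistant fisheye: a pixel r from the principal point sees the ray r / f radians off the axis. A picture is of the moment at which its call begins: read the wrist's pose just before it. There is no depth.
- manip.sign_off(): hands the job in; it is judged then, once.
The state is a dict: "clock": time; "qpos": joint angles; "qd": joint speeds; "effort": joint torques, N m; "position": TCP position; "ee_rot": TCP orientation; "contact_force": force on the tool from outside, world axes, zero at the start; "moment": the same for the moment, N m; "width": finger opening in m; "gripper_force": force on a finger pad.
Only numpy, scipy, OpenCV 4.12 (cv2) and the standard library are available. Lean on these libraries where they do the work, as an engineer would, in place of code of your own. Each camera call takes 0.05 s, during which the arm holds its last target. There are 200 camera calls.

TASK

The aluminium drill-guide track on the bench has a tight spot somewhere that cannot be seen. Take the grey carriage by its fin and slide it along the track, so that it pushes the orange marker ahead of it, until you feel the marker bind firmly (push it no harder than a firm 10 N or so, do not force it), then back the carriage off to leave about 30 mm of clear track between it and the marker, and finally press the red brake lever down flat and let go. Do not touch the marker yourself and leave the other things on the bench alone.

Things in the scene. Friction and masses are not known exactly. Their poses are not given: they have to be found in the camera images.
- track: aluminium track fixed to the bench, 64 mm wide, 520 mm long, top at 30 mm; origin under its centre, y along the track, z up. The carriage starts at its -y end, the marker lies ahead (+y). The tight spot lies 0 to 155 mm past the middle (+y), unseen in the slot; only the marker meets it. There the push needed rises about 1.5 N per mm for 16 mm, then the marker stops hard.
- carriage: grey carriage, slides only along the track's y; drag about 2.5 N, or 3.5 N in all while pushing the free marker (over 20 N on the marker is forcing it). Saddle 120 mm across the track, 60 mm along it, 20 mm high. Origin: centre of the saddle's underside, 32 mm above the bench; axes as the track's. Its front face is 30 mm ahead (+y). Bushing on its +x side, brake on its -x side.
- fin (a point): centre of the top of the carriage's black grip fin, 66 mm above the carriage's origin. The fin is 30 mm across the track, 16 mm thick along the track and stands 46 mm above the saddle; pinch it from above, fingers closing along the track.
- marker: orange bar across the track, 90 mm across, 12 mm thick along y, top 50 mm above the bench; drag about 1 N; the carriage pushes but cannot pull it. Origin: centre of its underside, 32 mm above the bench. It touches the carriage when 36 mm ahead (+y) of its origin: clear gap = distance less 36 mm. After binding it springs back a few mm with the carriage, then stays.
- brake (a joint): red brake lever on the carriage: 0 up (rising to the carriage's -x at 43 degrees), 0.75 rad down flat; stays where it is left; 2 to 3 N down near its tip moves it. Pivot 32 mm to -x of the carriage's origin and 32 mm above it, length 62 mm. Flat, its upper face is 37 mm above the carriage's origin and it reaches 99 mm to -x.
- brake_tip (a point): the outer end of the red lever, on its centre line (10 mm thick, with a pad 18 mm wide and 30 mm long just short of the end)
- drill: yellow and black cordless drill standing on its battery, 115 x 75 mm foot, 195 mm tall; origin under the foot. Bystander
- bit_case: closed black plastic bit case, 100 x 160 x 32 mm; origin under its centre. Bystander
- countersink: steel countersink bit lying down, 65 mm long, 20 mm across; origin under its centre. Bystander
- clamp: aluminium bar clamp lying flat, 240 mm long, 28 mm high; origin under the bar's middle. Bystander
- blue_bin: small open blue plastic bin of screws, 110 x 140 x 65 mm; origin under its centre. Bystander
- screwdriver: green-handled screwdriver lying on the bench; origin under its middle. Bystander
- jar: amber glass jar with a black cap, 70 mm across, 85 mm tall; origin under its centre. Bystander

How it is judged:
By the outcome, as a careful person would: the job done as asked, in the order asked, and still so for the second after the job is handed in, with the robot touching nothing.
It also fails if it takes over 64 s, if anything falls off the work surface, if the arm or the gripper's body presses on something with over 40 N, if the wrist force passes 120 N, or if a joint passes its speed limit or range.

## Working session

There is one attempt and no reset: what is moved stays moved. The work goes in short steps, Python scripts to look and compute and a shell command to move; the robot and the scene stay as the last step left them, time stands still between calls to the robot, and variables do not carry over. Pictures are saved under pics/ and viewed, at most 10 in all, crops included, and the job is handed in when it is done.

```bash
mkdir -p pics; ls
python3 - <<'E'
from rig import manip
import cv2,numpy as np
s=manip.get_state();print(s, manip.grasp_offset)
for n in("top","side"):
    im=manip.get_image(n);cv2.imwrite(f"pics/{n}0.png",cv2.resize(im["frame"][:,:,::-1],(800,600),interpolation=cv2.INTER_CUBIC))
    print(n,{k:np.round(v,4).tolist() for k,v in im.items() if k!="frame"})
E
```

```text
pics
{'clock': 0.0, 'qpos': array([ 1.14800983e+00,  2.76580592e-01,  1.50616373e+00, -1.84289538e-05,
        1.36068638e+00, -1.20972647e-01]), 'qd': array([ 0.00020382, -0.00035488,  0.00248129,  0.00076051,  0.00024151,
        0.00099205]), 'effort': array([-2.70290970e-03, -4.16766000e+01, -2.45803839e+01, -2.57246420e-04,
        1.07433010e-02,  4.62036169e-06]), 'position': array([0.17069286, 0.54851304, 0.23043573]), 'ee_rot': array([-2.38117107e-04,  1.50332839e-01,  9.88635015e-01, -8.87683215e-04]), 'contact_force': array([-0.05152853,  0.06763306,  0.00178491]), 'moment': array([-0.0123336 , -0.00918211, -0.01800666]), 'gripper_force': 0.0, 'width': 0.08531913727462745} -0.0187
top {'fx': 417.1764, 'fy': 417.1764, 'cx': 250.1923, 'cy': 189.0351, 'position': [0.4602, 0.0059, 1.5049], 'attitude': [-0.6962, -0.0237, 0.0369, 0.7165]}
side {'fx': 356.2522, 'fy': 356.2522, 'cx': 252.8798, 'cy': 194.1763, 'position': [0.5277, 0.833, 0.658], 'attitude': [-0.042, -0.0098, 0.4731, 0.88]}
```

View pics/top0.png

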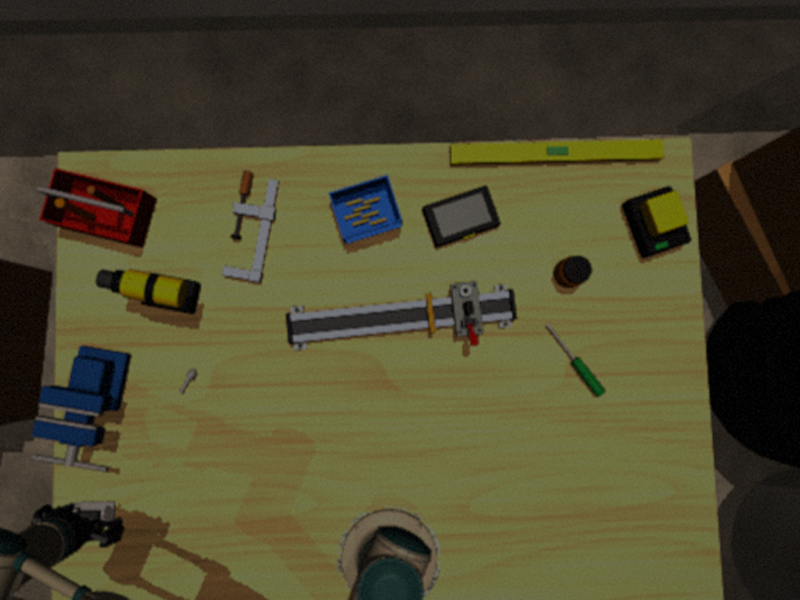

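View pics/side0.png

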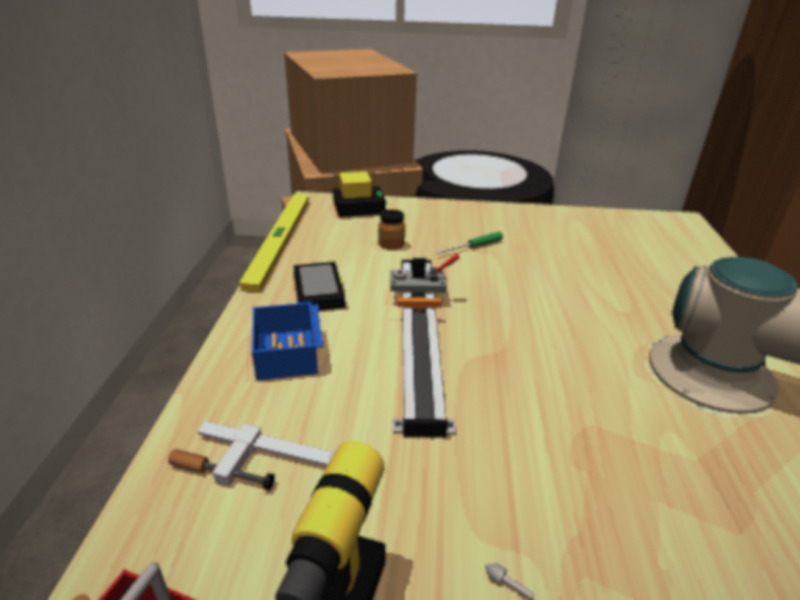

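The top view shows the track from (289,327) to (515,306), the carriage near (467,309) with its red lever at (473,335), and the marker at (431,313). The side view agrees. I'll enlarge this area for finer pixels.

```bash
cat > h.py <<'E'
from rig import manip
import cv2,numpy as np
from scipy.spatial.transform import Rotation as R
def rot(q): return R.from_quat(np.roll(q,-1))
def top(u,v,z,im):  # native px -> world at height z
    d=rot(im["attitude"]).apply([(u-im["cx"])/im["fx"],-(v-im["cy"])/im["fy"],-1])
    p=np.array(im["position"]);return p+d*(z-p[2])/d[2]
def proj(P,im):
    c=rot(im["attitude"]).inv().apply(np.array(P)-im["position"])
    return im["cx"]+im["fx"]*c[0]/-c[2], im["cy"]-im["fy"]*c[1]/-c[2]
def crop(name,u0,v0,w,h,k,im):
    c=im["frame"][v0:v0+h,u0:u0+w,::-1]
    c=cv2.convertScaleAbs(c,alpha=1.8)
    cv2.imwrite(f"pics/{name}.png",cv2.resize(c,None,fx=k,fy=k,interpolation=cv2.INTER_CUBIC))
E
python3 - <<'E'
from h import *
im=manip.get_image("top");crop("top1",180,170,155,60,5,im)
E
```

```text
(no output)
```

View pics/top1.png

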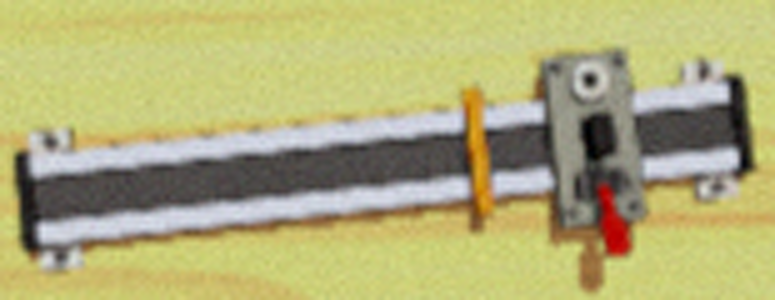

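The crop shows the track ends at about (24,202) and (746,123), the saddle corners at (543,60), (625,50), (645,218) and (560,228), the fin top at (600,136), the marker from (472,90) to (486,215), and the lever tip at (622,250).

Run:
```python
from h import *
im=manip.get_image("top")
f=lambda u,v,z:top(180+u/5-.4,170+v/5-.4,z,im)
a=f(24,202,.03);b=f(746,123,.03);d=(a-b)[:2];print("ends",a,b,np.linalg.norm(d))
ang=np.arctan2(-d[0],d[1]);print("yaw",np.degrees(ang))
c=np.mean([f(*p,.052) for p in[(543,60),(625,50),(645,218),(560,228)]],0);print("saddle",c)
print("fin",f(600,136,.098));m=(f(472,90,.05)+f(486,215,.05))/2;print("marker",m)
mid=(a+b)/2;y=d/np.linalg.norm(d);x=np.array([y[1],-y[0]])
for n,p in(("sad",c),("fin",f(600,136,.098)),("mk",m),("tip",f(622,250,.105))):
    q=(p-mid)[:2];print(n,"along",q@y,"across",q@x)
s=manip.get_state();print(rot(s["ee_rot"]).as_matrix().round(3))
# tool target: z down, tool y along track y
for sg in(1,-1):
    Y=np.array([*(sg*y),0]);Z=np.array([0,0,-1.]);T=np.c_[np.cross(Y,Z),Y,Z]
    print("rotvec tool deg",np.degrees((rot(s["ee_rot"]).inv()*R.from_matrix(T)).as_rotvec()))
g=manip.get_image("wrist");print(g["mount"],g["fx"])
```

```text
ends [0.51893413 0.21037817 0.03      ] [ 0.56033251 -0.30261974  0.03      ] 0.5146656017421137
yaw 4.613709585136102
saddle [ 0.55084881 -0.19033881  0.052     ]
fin [ 0.54968754 -0.1887845   0.098     ]
marker [ 0.54369474 -0.11018347  0.05      ]
sad along -0.14465286229643604 across -0.00042137624607628196
fin along -0.14301017852790018 across -0.001453864497661713
mk along -0.06418179755879748 across -0.0011047827807858087
tip along -0.14752585860581993 across -0.07953507033034411
[[-0.955  0.297 -0.   ]
 [ 0.297  0.955 -0.001]
 [ 0.    -0.001 -1.   ]]
rotvec tool deg [-6.16860641e-02 -2.02148444e-02 -2.19075958e+01]
rotvec tool deg [-2.82335485e-02  8.61553249e-02  1.58092379e+02]
[[-5.27442361e-04  9.54916457e-01  2.96874186e-01  7.54880973e-02]
 [ 9.99999861e-01  5.00208758e-04  1.67696335e-04 -3.58692886e-04]
 [ 1.16369218e-05  2.96874234e-01 -9.54916588e-01 -1.42823283e-01]
 [ 0.00000000e+00  0.00000000e+00  0.00000000e+00  1.00000000e+00]] 297.3186396354542
```

```bash
python3 -m pendant '[{"rz":-5.5,"hand":0.06},{"rz":-5.5},{"rz":-5.5},{"rz":-5.5},{"dx":-0.007,"dy":-0.016},{"dx":-0.013,"dy":-0.032},{"dx":-0.013,"dy":-0.032},{"dx":-0.013,"dy":-0.032},{"dx":-0.013,"dy":-0.032},{"dx":-0.013,"dy":-0.032},{"dx":-0.013,"dy":-0.032},{"dx":-0.013,"dy":-0.032}]' 60
python3 -m pendant '[{"dx":-0.013,"dy":-0.032},{"dx":-0.013,"dy":-0.032},{"dx":-0.013,"dy":-0.032},{"dx":-0.013,"dy":-0.032},{"dx":-0.013,"dy":-0.032},{"dx":-0.013,"dy":-0.032},{"dx":-0.013,"dy":-0.032},{"dx":-0.013,"dy":-0.032},{"dx":-0.013,"dy":-0.032},{"dx":-0.013,"dy":-0.032},{"dx":-0.013,"dy":-0.032},{"dx":-0.013,"dy":-0.032}]'
python3 -m pendant '[{"dx":-0.013,"dy":-0.032},{"dx":-0.013,"dy":-0.032},{"dx":-0.013,"dy":-0.032},{"dx":-0.013,"dy":-0.032},{"dx":-0.007,"dy":-0.016},{},{},{}]'
cat >> h.py <<'E'
def rep(P):  # shift in tool axes to bring TCP to world P, and the yaw error to track
    s=manip.get_state();r=rot(s["ee_rot"]);print("pos",s["position"].round(4),"to go tool",r.inv().apply(np.array(P)-s["position"]).round(4),"F",s["contact_force"].round(2),"w",s["width"].round(4),"t",round(s["clock"],2))
    y=r.as_matrix()[:,1];print("yaw",np.degrees(np.arctan2(-y[0],y[1])).round(2),"z",r.as_matrix()[:,2].round(4));return s
def wproj(P,s,g):
    M=np.array(g["mount"]);t=rot(s["ee_rot"]).inv().apply(np.array(P)-s["position"])
    c=M[:3,:3].T@(t-M[:3,3]);x,y,z=c[0],-c[1],-c[2];rr=np.hypot(x,y);th=np.arctan2(rr,z)
    return g["cx"]+g["fx"]*th*x/rr,g["cy"]+g["fy"]*th*y/rr
def wpix(u,v,z,s,g):
    x,y=(u-g["cx"])/g["fx"],(v-g["cy"])/g["fy"];th=np.hypot(x,y);k=np.sin(th)/th
    c=np.array([x*k,-y*k,-np.cos(th)]);M=np.array(g["mount"]);r=rot(s["ee_rot"])
    o=s["position"]+r.apply(M[:3,3]);d=r.apply(M[:3,:3]@c);return o+d*(z-o[2])/d[2]
E
python3 - <<'E'
from h import *
s=rep([.550,-.190,.062]);g=manip.get_image("wrist")
cv2.imwrite("pics/w1.png",cv2.resize(cv2.convertScaleAbs(g["frame"][:,:,::-1],alpha=1.5),(800,600),interpolation=cv2.INTER_CUBIC))
print(wproj([.55,-.19,.098],s,g))
E
```

```text
invalid input
invalid input
invalid input
Traceback (most recent call last):
  File "h.py", line 16, in rep
    s=manip.get_state();r=rot(s["ee_rot"]);print("pos",s["position"].round(4),"to go tool",r.inv().apply(np.array(P)-s["position"]).round(4),"F",s["contact_force"].round(2),"w",s["width"].round(4),"t",round(s["clock"],2))
                                                                                                                                                                                 ^^^^^^^^^^^^^^^^
AttributeError: 'float' object has no attribute 'round'
```

Rejected, probably because each row needs every key. I'll test that with the turn alone.

```bash
sed -i 's/s\["width"\].round(4)/round(s["width"],4)/' h.py; python3 -m pendant '[{"dx":0,"dy":0,"dz":0,"rx":0,"ry":0,"rz":-5.5,"hand":0.06},{"dx":0,"dy":0,"dz":0,"rx":0,"ry":0,"rz":-5.5,"hand":0.06},{"dx":0,"dy":0,"dz":0,"rx":0,"ry":0,"rz":-5.5,"hand":0.06},{"dx":0,"dy":0,"dz":0,"rx":0,"ry":0,"rz":-5.5,"hand":0.06}]' 60
```

```text
clock: 0.58
position: [0.1709, 0.549, 0.2312]
ee_rot: [-0.0, -0.043, 0.999, -0.0]
contact_force: [-1.1, -0.2, -0.1]
width: 0.0601
gripper_force: 0.0
```

```bash
python3 -m pendant '[{"dx":-0.007,"dy":-0.016,"dz":0,"rx":0,"ry":0,"rz":0,"hand":0.06},{"dx":-0.013,"dy":-0.032,"dz":0,"rx":0,"ry":0,"rz":0,"hand":0.06},{"dx":-0.013,"dy":-0.032,"dz":0,"rx":0,"ry":0,"rz":0,"hand":0.06},{"dx":-0.013,"dy":-0.032,"dz":0,"rx":0,"ry":0,"rz":0,"hand":0.06},{"dx":-0.013,"dy":-0.032,"dz":0,"rx":0,"ry":0,"rz":0,"hand":0.06},{"dx":-0.013,"dy":-0.032,"dz":0,"rx":0,"ry":0,"rz":0,"hand":0.06},{"dx":-0.013,"dy":-0.032,"dz":0,"rx":0,"ry":0,"rz":0,"hand":0.06},{"dx":-0.013,"dy":-0.032,"dz":0,"rx":0,"ry":0,"rz":0,"hand":0.06},{"dx":-0.013,"dy":-0.032,"dz":0,"rx":0,"ry":0,"rz":0,"hand":0.06},{"dx":-0.013,"dy":-0.032,"dz":0,"rx":0,"ry":0,"rz":0,"hand":0.06},{"dx":-0.013,"dy":-0.032,"dz":0,"rx":0,"ry":0,"rz":0,"hand":0.06},{"dx":-0.013,"dy":-0.032,"dz":0,"rx":0,"ry":0,"rz":0,"hand":0.06}]'
python3 -m pendant '[{"dx":-0.013,"dy":-0.032,"dz":0,"rx":0,"ry":0,"rz":0,"hand":0.06},{"dx":-0.013,"dy":-0.032,"dz":0,"rx":0,"ry":0,"rz":0,"hand":0.06},{"dx":-0.013,"dy":-0.032,"dz":0,"rx":0,"ry":0,"rz":0,"hand":0.06},{"dx":-0.013,"dy":-0.032,"dz":0,"rx":0,"ry":0,"rz":0,"hand":0.06},{"dx":-0.013,"dy":-0.032,"dz":0,"rx":0,"ry":0,"rz":0,"hand":0.06},{"dx":-0.013,"dy":-0.032,"dz":0,"rx":0,"ry":0,"rz":0,"hand":0.06},{"dx":-0.013,"dy":-0.032,"dz":0,"rx":0,"ry":0,"rz":0,"hand":0.06},{"dx":-0.013,"dy":-0.032,"dz":0,"rx":0,"ry":0,"rz":0,"hand":0.06},{"dx":-0.013,"dy":-0.032,"dz":0,"rx":0,"ry":0,"rz":0,"hand":0.06},{"dx":-0.013,"dy":-0.032,"dz":0,"rx":0,"ry":0,"rz":0,"hand":0.06},{"dx":-0.013,"dy":-0.032,"dz":0,"rx":0,"ry":0,"rz":0,"hand":0.06},{"dx":-0.013,"dy":-0.032,"dz":0,"rx":0,"ry":0,"rz":0,"hand":0.06}]'
python3 -m pendant '[{"dx":-0.007,"dy":-0.016,"dz":0,"rx":0,"ry":0,"rz":0,"hand":0.06},{"dx":0,"dy":0,"dz":0,"rx":0,"ry":0,"rz":0,"hand":0.06},{"dx":0,"dy":0,"dz":0,"rx":0,"ry":0,"rz":0,"hand":0.06},{"dx":0,"dy":0,"dz":0,"rx":0,"ry":0,"rz":0,"hand":0.06}]'
python3 - <<'E'
from h import *
s=rep([.550,-.190,.062]);g=manip.get_image("wrist")
cv2.imwrite("pics/w1.png",cv2.resize(cv2.convertScaleAbs(g["frame"][:,:,::-1],alpha=1.5),(800,600),interpolation=cv2.INTER_CUBIC))
print(wproj([.55,-.19,.098],s,g))
E
```

```text
clock: 1.58
position: [0.3509, 0.193, 0.2315]
ee_rot: [0.0, -0.041, 0.999, 0.0]
contact_force: [1.0, -0.2, 0.8]
width: 0.0597
gripper_force: 0.0
clock: 2.58
position: [0.538, -0.177, 0.2311]
ee_rot: [-0.0, -0.041, 0.999, 0.0]
contact_force: [0.7, 0.9, 0.3]
width: 0.0604
gripper_force: 0.0
clock: 2.92
position: [0.5452, -0.1898, 0.231]
ee_rot: [-0.001, -0.041, 0.999, 0.001]
contact_force: [-1.0, 0.0, -1.0]
width: 0.0597
gripper_force: 0.0
pos [ 0.5452 -0.1898  0.231 ] to go tool [-0.005  -0.0009  0.1689] F [-1.02  0.04 -1.04] w 0.0597 t 2.92
yaw 4.71 z [-0.0013  0.0014 -1.    ]
(np.float64(256.2873742329058), np.float64(186.30572528452782))
```

View pics/w1.png

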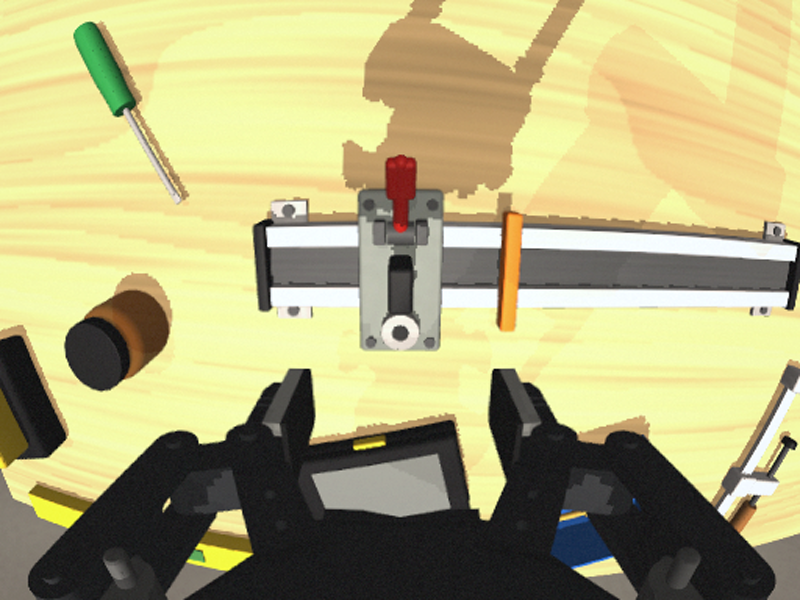

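The wrist view shows the fin top centred at about (401,290), against a predicted (400,291). The saddle edges line up with the tool, and nothing is in the way, so I'll descend and grip.

```bash
python3 -m pendant '[{"dx":-0.005,"dy":-0.001,"dz":0.01,"rx":0,"ry":0,"rz":0,"hand":0.06},{"dx":0,"dy":0,"dz":0.025,"rx":0,"ry":0,"rz":0,"hand":0.06},{"dx":0,"dy":0,"dz":0.025,"rx":0,"ry":0,"rz":0,"hand":0.06},{"dx":0,"dy":0,"dz":0.025,"rx":0,"ry":0,"rz":0,"hand":0.06},{"dx":0,"dy":0,"dz":0.025,"rx":0,"ry":0,"rz":0,"hand":0.06},{"dx":0,"dy":0,"dz":0.025,"rx":0,"ry":0,"rz":0,"hand":0.06},{"dx":0,"dy":0,"dz":0.02,"rx":0,"ry":0,"rz":0,"hand":0.06},{"dx":0,"dy":0,"dz":0.012,"rx":0,"ry":0,"rz":0,"hand":0.06},{"dx":0,"dy":0,"dz":0,"rx":0,"ry":0,"rz":0,"hand":0.06},{"dx":0,"dy":0,"dz":0,"rx":0,"ry":0,"rz":0,"hand":0.06}]'
python3 -m pendant '[{"dx":0,"dy":0,"dz":0,"rx":0,"ry":0,"rz":0,"hand":0.03},{"dx":0,"dy":0,"dz":0,"rx":0,"ry":0,"rz":0,"hand":0.02},{"dx":0,"dy":0,"dz":0,"rx":0,"ry":0,"rz":0,"hand":0.01},{"dx":0,"dy":0,"dz":0,"rx":0,"ry":0,"rz":0,"hand":0},{"dx":0,"dy":0,"dz":0,"rx":0,"ry":0,"rz":0,"hand":0},{"dx":0,"dy":0,"dz":0,"rx":0,"ry":0,"rz":0,"hand":0},{"dx":0,"dy":0,"dz":0,"rx":0,"ry":0,"rz":0,"hand":0},{"dx":0,"dy":0,"dz":0,"rx":0,"ry":0,"rz":0,"hand":0}]' 60
python3 - <<'E'
from h import *
rep([.550,-.190,.064])
E
```

```text
clock: 3.8
position: [0.5505, -0.1902, 0.0637]
ee_rot: [-0.001, -0.042, 0.999, 0.0]
contact_force: [0.3, 0.9, 0.4]
width: 0.0597
gripper_force: 0.0
clock: 4.47
position: [0.5516, -0.1912, 0.0655]
ee_rot: [0.001, -0.041, 0.999, -0.0]
contact_force: [0.0, 1.3, 6.3]
width: 0.0152
gripper_force: 59.4
pos [ 0.5516 -0.1912  0.0655] to go tool [0.0015 0.0013 0.0015] F [0.   1.26 6.32] w 0.0152 t 4.47
yaw 4.67 z [ 1.9e-03 -1.0e-04 -1.0e+00]
```

```bash
cat > chk.py <<'E'
# report; exit 1 if resistance along the track (median of readings) exceeds argv[1]
import sys,numpy as np
from rig import manip
s=manip.get_state();y=np.array([-.0812,.9967]);x=np.array([.9967,.0812])
f=-s["contact_force"][:2]@y
print(f"t {s['clock']:.2f} along {s['position'][:2]@y:.4f} across {s['position'][:2]@x:.4f} z {s['position'][2]:.4f} push {f:.1f} lat {s['contact_force'][:2]@x:.1f} fz {s['contact_force'][2]:.1f} w {s['width']:.4f}")
sys.exit(f>float(sys.argv[1]))
E
python3 -m pendant '[{"dx":0,"dy":0.002,"dz":-0.0015,"rx":0,"ry":0,"rz":0,"hand":0},{"dx":0,"dy":0.004,"dz":0,"rx":0,"ry":0,"rz":0,"hand":0},{"dx":0,"dy":0.006,"dz":0,"rx":0,"ry":0,"rz":0,"hand":0},{"dx":0,"dy":0.006,"dz":0,"rx":0,"ry":0,"rz":0,"hand":0},{"dx":0,"dy":0.004,"dz":0,"rx":0,"ry":0,"rz":0,"hand":0},{"dx":0,"dy":0.004,"dz":0,"rx":0,"ry":0,"rz":0,"hand":0}]' >/dev/null; python3 chk.py 8 && python3 -m pendant '[{"dx":0,"dy":0.004,"dz":0,"rx":0,"ry":0,"rz":0,"hand":0},{"dx":0,"dy":0.004,"dz":0,"rx":0,"ry":0,"rz":0,"hand":0},{"dx":0,"dy":0.004,"dz":0,"rx":0,"ry":0,"rz":0,"hand":0},{"dx":0,"dy":0.004,"dz":0,"rx":0,"ry":0,"rz":0,"hand":0},{"dx":0,"dy":0.004,"dz":0,"rx":0,"ry":0,"rz":0,"hand":0},{"dx":0,"dy":0.004,"dz":0,"rx":0,"ry":0,"rz":0,"hand":0}]' >/dev/null; python3 chk.py 8
```

```text
t 4.97 along -0.2089 across 0.5343 z 0.0656 push 2.1 lat 3.7 fz -7.3 w 0.0150
t 4.97 along -0.2089 across 0.5343 z 0.0656 push 2.1 lat 3.7 fz -7.3 w 0.0150False
False
```

```bash
sed -i 's/sys.exit(f>float(sys.argv\[1\]))/sys.exit(int(f>float(sys.argv[1])))/' chk.py
python3 -m pendant '[{"dx":-0.0003,"dy":0.004,"dz":0.0008,"rx":0,"ry":0,"rz":0,"hand":0},{"dx":0,"dy":0.004,"dz":0,"rx":0,"ry":0,"rz":0,"hand":0},{"dx":0,"dy":0.004,"dz":0,"rx":0,"ry":0,"rz":0,"hand":0},{"dx":0,"dy":0.004,"dz":0,"rx":0,"ry":0,"rz":0,"hand":0},{"dx":0,"dy":0.004,"dz":0,"rx":0,"ry":0,"rz":0,"hand":0},{"dx":0,"dy":0.004,"dz":0,"rx":0,"ry":0,"rz":0,"hand":0}]' >/dev/null; python3 chk.py 8 && python3 -m pendant '[{"dx":0,"dy":0.004,"dz":0,"rx":0,"ry":0,"rz":0,"hand":0},{"dx":0,"dy":0.004,"dz":0,"rx":0,"ry":0,"rz":0,"hand":0},{"dx":0,"dy":0.004,"dz":0,"rx":0,"ry":0,"rz":0,"hand":0},{"dx":0,"dy":0.004,"dz":0,"rx":0,"ry":0,"rz":0,"hand":0},{"dx":0,"dy":0.004,"dz":0,"rx":0,"ry":0,"rz":0,"hand":0},{"dx":0,"dy":0.004,"dz":0,"rx":0,"ry":0,"rz":0,"hand":0}]' >/dev/null; python3 chk.py 8
```

```text
t 5.47 along -0.1855 across 0.5344 z 0.0655 push 4.4 lat 2.9 fz 1.6 w 0.0150
t 5.97 along -0.1613 across 0.5345 z 0.0655 push 3.6 lat 3.0 fz 5.2 w 0.0151
```

```bash
python3 -m pendant '[{"dx":-0.0002,"dy":0.004,"dz":-0.0004,"rx":0,"ry":0,"rz":0,"hand":0},{"dx":0,"dy":0.004,"dz":0,"rx":0,"ry":0,"rz":0,"hand":0},{"dx":0,"dy":0.004,"dz":0,"rx":0,"ry":0,"rz":0,"hand":0},{"dx":0,"dy":0.004,"dz":0,"rx":0,"ry":0,"rz":0,"hand":0},{"dx":0,"dy":0.003,"dz":0,"rx":0,"ry":0,"rz":0,"hand":0},{"dx":0,"dy":0.002,"dz":0,"rx":0,"ry":0,"rz":0,"hand":0}]' >/dev/null; python3 chk.py 7 && python3 -m pendant '[{"dx":0,"dy":0.002,"dz":0,"rx":0,"ry":0,"rz":0,"hand":0},{"dx":0,"dy":0.002,"dz":0,"rx":0,"ry":0,"rz":0,"hand":0},{"dx":0,"dy":0.002,"dz":0,"rx":0,"ry":0,"rz":0,"hand":0}]' >/dev/null; python3 chk.py 7 && python3 -m pendant '[{"dx":0,"dy":0.002,"dz":0,"rx":0,"ry":0,"rz":0,"hand":0},{"dx":0,"dy":0.002,"dz":0,"rx":0,"ry":0,"rz":0,"hand":0}]' >/dev/null; python3 chk.py 7 && python3 -m pendant '[{"dx":0,"dy":0.002,"dz":0,"rx":0,"ry":0,"rz":0,"hand":0},{"dx":0,"dy":0.002,"dz":0,"rx":0,"ry":0,"rz":0,"hand":0}]' >/dev/null; python3 chk.py 7 && python3 -m pendant '[{"dx":0,"dy":0.002,"dz":0,"rx":0,"ry":0,"rz":0,"hand":0},{"dx":0,"dy":0.002,"dz":0,"rx":0,"ry":0,"rz":0,"hand":0}]' >/dev/null; python3 chk.py 7 && python3 -m pendant '[{"dx":0,"dy":0.002,"dz":0,"rx":0,"ry":0,"rz":0,"hand":0},{"dx":0,"dy":0.002,"dz":0,"rx":0,"ry":0,"rz":0,"hand":0}]' >/dev/null; python3 chk.py 7
```

```text
t 6.47 along -0.1400 across 0.5345 z 0.0655 push 3.6 lat 4.2 fz 2.7 w 0.0150
t 6.72 along -0.1343 across 0.5345 z 0.0655 push 3.9 lat 3.2 fz 3.6 w 0.0153
t 6.88 along -0.1303 across 0.5346 z 0.0656 push 3.7 lat 3.1 fz 4.0 w 0.0153
t 7.05 along -0.1263 across 0.5345 z 0.0655 push 3.6 lat 3.8 fz 2.6 w 0.0149
t 7.22 along -0.1224 across 0.5346 z 0.0655 push 3.3 lat 4.4 fz 3.6 w 0.0147
t 7.38 along -0.1184 across 0.5346 z 0.0655 push 3.9 lat 4.3 fz 3.3 w 0.0152
```

```bash
python3 -m pendant '[{"dx":-0.0003,"dy":0.002,"dz":-0.0002,"rx":0,"ry":0,"rz":0,"hand":0},{"dx":0,"dy":0.002,"dz":0,"rx":0,"ry":0,"rz":0,"hand":0}]' >/dev/null; python3 chk.py 6.5 && python3 -m pendant '[{"dx":0,"dy":0.002,"dz":0,"rx":0,"ry":0,"rz":0,"hand":0},{"dx":0,"dy":0.002,"dz":0,"rx":0,"ry":0,"rz":0,"hand":0}]' >/dev/null; python3 chk.py 6.5 && python3 -m pendant '[{"dx":0,"dy":0.002,"dz":0,"rx":0,"ry":0,"rz":0,"hand":0},{"dx":0,"dy":0.002,"dz":0,"rx":0,"ry":0,"rz":0,"hand":0}]' >/dev/null; python3 chk.py 6.5 && python3 -m pendant '[{"dx":0,"dy":0.002,"dz":0,"rx":0,"ry":0,"rz":0,"hand":0},{"dx":0,"dy":0.002,"dz":0,"rx":0,"ry":0,"rz":0,"hand":0}]' >/dev/null; python3 chk.py 6.5 && python3 -m pendant '[{"dx":0,"dy":0.002,"dz":0,"rx":0,"ry":0,"rz":0,"hand":0},{"dx":0,"dy":0.002,"dz":0,"rx":0,"ry":0,"rz":0,"hand":0}]' >/dev/null; python3 chk.py 6.5 && python3 -m pendant '[{"dx":0,"dy":0.002,"dz":0,"rx":0,"ry":0,"rz":0,"hand":0},{"dx":0,"dy":0.002,"dz":0,"rx":0,"ry":0,"rz":0,"hand":0}]' >/dev/null; python3 chk.py 6.5 && python3 -m pendant '[{"dx":0,"dy":0.002,"dz":0,"rx":0,"ry":0,"rz":0,"hand":0},{"dx":0,"dy":0.002,"dz":0,"rx":0,"ry":0,"rz":0,"hand":0}]' >/dev/null; python3 chk.py 6.5 && python3 -m pendant '[{"dx":0,"dy":0.002,"dz":0,"rx":0,"ry":0,"rz":0,"hand":0},{"dx":0,"dy":0.002,"dz":0,"rx":0,"ry":0,"rz":0,"hand":0}]' >/dev/null; python3 chk.py 6.5
```

```text
t 7.55 along -0.1143 across 0.5346 z 0.0655 push 3.3 lat 3.6 fz 3.1 w 0.0152
t 7.72 along -0.1103 across 0.5346 z 0.0655 push 2.9 lat 4.3 fz 2.2 w 0.0154
t 7.88 along -0.1063 across 0.5346 z 0.0655 push 3.4 lat 2.8 fz 1.6 w 0.0150
t 8.05 along -0.1023 across 0.5346 z 0.0656 push 3.3 lat 3.8 fz 1.8 w 0.0152
t 8.22 along -0.0983 across 0.5347 z 0.0656 push 3.1 lat 3.5 fz 1.8 w 0.0157
t 8.38 along -0.0944 across 0.5347 z 0.0655 push 3.9 lat 4.1 fz 2.6 w 0.0154
t 8.55 along -0.0903 across 0.5346 z 0.0655 push 3.3 lat 3.9 fz 3.2 w 0.0148
t 8.72 along -0.0864 across 0.5347 z 0.0656 push 3.8 lat 4.5 fz 2.3 w 0.0153
```

```bash
python3 -m pendant '[{"dx":-0.0003,"dy":0.002,"dz":-0.0002,"rx":0,"ry":0,"rz":0,"hand":0},{"dx":0,"dy":0.002,"dz":0,"rx":0,"ry":0,"rz":0,"hand":0}]' >/dev/null; python3 chk.py 6.5 && python3 -m pendant '[{"dx":0,"dy":0.002,"dz":0,"rx":0,"ry":0,"rz":0,"hand":0},{"dx":0,"dy":0.002,"dz":0,"rx":0,"ry":0,"rz":0,"hand":0}]' >/dev/null; python3 chk.py 6.5 && python3 -m pendant '[{"dx":0,"dy":0.002,"dz":0,"rx":0,"ry":0,"rz":0,"hand":0},{"dx":0,"dy":0.002,"dz":0,"rx":0,"ry":0,"rz":0,"hand":0}]' >/dev/null; python3 chk.py 6.5 && python3 -m pendant '[{"dx":0,"dy":0.002,"dz":0,"rx":0,"ry":0,"rz":0,"hand":0},{"dx":0,"dy":0.002,"dz":0,"rx":0,"ry":0,"rz":0,"hand":0}]' >/dev/null; python3 chk.py 6.5 && python3 -m pendant '[{"dx":0,"dy":0.002,"dz":0,"rx":0,"ry":0,"rz":0,"hand":0},{"dx":0,"dy":0.002,"dz":0,"rx":0,"ry":0,"rz":0,"hand":0}]' >/dev/null; python3 chk.py 6.5 && python3 -m pendant '[{"dx":0,"dy":0.002,"dz":0,"rx":0,"ry":0,"rz":0,"hand":0},{"dx":0,"dy":0.002,"dz":0,"rx":0,"ry":0,"rz":0,"hand":0}]' >/dev/null; python3 chk.py 6.5 && python3 -m pendant '[{"dx":0,"dy":0.002,"dz":0,"rx":0,"ry":0,"rz":0,"hand":0},{"dx":0,"dy":0.002,"dz":0,"rx":0,"ry":0,"rz":0,"hand":0}]' >/dev/null; python3 chk.py 6.5 && python3 -m pendant '[{"dx":0,"dy":0.002,"dz":0,"rx":0,"ry":0,"rz":0,"hand":0},{"dx":0,"dy":0.002,"dz":0,"rx":0,"ry":0,"rz":0,"hand":0}]' >/dev/null; python3 chk.py 6.5
```

```text
t 8.88 along -0.0823 across 0.5347 z 0.0655 push 3.4 lat 3.1 fz 1.5 w 0.0154
t 9.05 along -0.0783 across 0.5347 z 0.0656 push 3.8 lat 4.0 fz 1.7 w 0.0150
t 9.22 along -0.0744 across 0.5347 z 0.0655 push 3.8 lat 4.6 fz 1.4 w 0.0150
t 9.38 along -0.0703 across 0.5347 z 0.0656 push 3.8 lat 3.7 fz 1.8 w 0.0149
t 9.55 along -0.0664 across 0.5347 z 0.0656 push 3.2 lat 3.8 fz 1.2 w 0.0150
t 9.72 along -0.0624 across 0.5347 z 0.0655 push 3.6 lat 4.0 fz 1.0 w 0.0156
t 9.88 along -0.0584 across 0.5347 z 0.0655 push 3.3 lat 3.8 fz 1.6 w 0.0153
t 10.05 along -0.0544 across 0.5348 z 0.0656 push 4.8 lat 4.7 fz 0.8 w 0.0155
```

```bash
python3 chk.py 6.5 && python3 -m pendant '[{"dx":-0.0003,"dy":0.002,"dz":-0.0002,"rx":0,"ry":0,"rz":0,"hand":0},{"dx":0,"dy":0.002,"dz":0,"rx":0,"ry":0,"rz":0,"hand":0}]' >/dev/null; python3 chk.py 6.5 && python3 -m pendant '[{"dx":0,"dy":0.002,"dz":0,"rx":0,"ry":0,"rz":0,"hand":0},{"dx":0,"dy":0.002,"dz":0,"rx":0,"ry":0,"rz":0,"hand":0}]' >/dev/null; python3 chk.py 6.5 && python3 -m pendant '[{"dx":0,"dy":0.002,"dz":0,"rx":0,"ry":0,"rz":0,"hand":0},{"dx":0,"dy":0.002,"dz":0,"rx":0,"ry":0,"rz":0,"hand":0}]' >/dev/null; python3 chk.py 6.5 && python3 -m pendant '[{"dx":0,"dy":0.002,"dz":0,"rx":0,"ry":0,"rz":0,"hand":0},{"dx":0,"dy":0.002,"dz":0,"rx":0,"ry":0,"rz":0,"hand":0}]' >/dev/null; python3 chk.py 6.5 && python3 -m pendant '[{"dx":0,"dy":0.002,"dz":0,"rx":0,"ry":0,"rz":0,"hand":0},{"dx":0,"dy":0.002,"dz":0,"rx":0,"ry":0,"rz":0,"hand":0}]' >/dev/null; python3 chk.py 6.5 && python3 -m pendant '[{"dx":0,"dy":0.002,"dz":0,"rx":0,"ry":0,"rz":0,"hand":0},{"dx":0,"dy":0.002,"dz":0,"rx":0,"ry":0,"rz":0,"hand":0}]' >/dev/null; python3 chk.py 6.5 && python3 -m pendant '[{"dx":0,"dy":0.002,"dz":0,"rx":0,"ry":0,"rz":0,"hand":0},{"dx":0,"dy":0.002,"dz":0,"rx":0,"ry":0,"rz":0,"hand":0}]' >/dev/null; python3 chk.py 6.5 && python3 -m pendant '[{"dx":0,"dy":0.002,"dz":0,"rx":0,"ry":0,"rz":0,"hand":0},{"dx":0,"dy":0.002,"dz":0,"rx":0,"ry":0,"rz":0,"hand":0}]' >/dev/null; python3 chk.py 6.5
```

```text
t 10.05 along -0.0544 across 0.5348 z 0.0656 push 4.8 lat 4.7 fz 0.8 w 0.0155
t 10.22 along -0.0503 across 0.5348 z 0.0655 push 3.2 lat 3.7 fz 0.8 w 0.0151
t 10.38 along -0.0463 across 0.5348 z 0.0656 push 3.4 lat 4.3 fz 1.1 w 0.0155
t 10.55 along -0.0424 across 0.5348 z 0.0656 push 3.4 lat 4.2 fz 0.5 w 0.0152
t 10.72 along -0.0384 across 0.5348 z 0.0656 push 3.4 lat 3.3 fz 0.9 w 0.0152
t 10.88 along -0.0344 across 0.5348 z 0.0655 push 3.4 lat 3.7 fz 0.1 w 0.0151
t 11.05 along -0.0304 across 0.5348 z 0.0656 push 3.6 lat 4.2 fz 0.9 w 0.0154
t 11.22 along -0.0264 across 0.5349 z 0.0656 push 3.8 lat 3.6 fz 0.5 w 0.0153
t 11.38 along -0.0224 across 0.5349 z 0.0655 push 3.1 lat 4.7 fz -0.1 w 0.0153
```

```bash
python3 chk.py 6.5 && python3 -m pendant '[{"dx":-0.0003,"dy":0.002,"dz":0,"rx":0,"ry":0,"rz":0,"hand":0},{"dx":0,"dy":0.002,"dz":0,"rx":0,"ry":0,"rz":0,"hand":0}]' >/dev/null; python3 chk.py 6.5 && python3 -m pendant '[{"dx":0,"dy":0.002,"dz":0,"rx":0,"ry":0,"rz":0,"hand":0},{"dx":0,"dy":0.002,"dz":0,"rx":0,"ry":0,"rz":0,"hand":0}]' >/dev/null; python3 chk.py 6.5 && python3 -m pendant '[{"dx":0,"dy":0.002,"dz":0,"rx":0,"ry":0,"rz":0,"hand":0},{"dx":0,"dy":0.002,"dz":0,"rx":0,"ry":0,"rz":0,"hand":0}]' >/dev/null; python3 chk.py 6.5 && python3 -m pendant '[{"dx":0,"dy":0.002,"dz":0,"rx":0,"ry":0,"rz":0,"hand":0},{"dx":0,"dy":0.002,"dz":0,"rx":0,"ry":0,"rz":0,"hand":0}]' >/dev/null; python3 chk.py 6.5 && python3 -m pendant '[{"dx":0,"dy":0.002,"dz":0,"rx":0,"ry":0,"rz":0,"hand":0},{"dx":0,"dy":0.002,"dz":0,"rx":0,"ry":0,"rz":0,"hand":0}]' >/dev/null; python3 chk.py 6.5 && python3 -m pendant '[{"dx":0,"dy":0.002,"dz":0,"rx":0,"ry":0,"rz":0,"hand":0},{"dx":0,"dy":0.002,"dz":0,"rx":0,"ry":0,"rz":0,"hand":0}]' >/dev/null; python3 chk.py 6.5 && python3 -m pendant '[{"dx":0,"dy":0.002,"dz":0,"rx":0,"ry":0,"rz":0,"hand":0},{"dx":0,"dy":0.002,"dz":0,"rx":0,"ry":0,"rz":0,"hand":0}]' >/dev/null; python3 chk.py 6.5 && python3 -m pendant '[{"dx":0,"dy":0.002,"dz":0,"rx":0,"ry":0,"rz":0,"hand":0},{"dx":0,"dy":0.002,"dz":0,"rx":0,"ry":0,"rz":0,"hand":0}]' >/dev/null; python3 chk.py 6.5
```

```text
t 11.38 along -0.0224 across 0.5349 z 0.0655 push 3.1 lat 4.7 fz -0.1 w 0.0153
t 11.55 along -0.0184 across 0.5349 z 0.0656 push 3.9 lat 4.0 fz 0.5 w 0.0156
t 11.72 along -0.0144 across 0.5349 z 0.0655 push 3.5 lat 4.6 fz 1.1 w 0.0148
t 11.88 along -0.0104 across 0.5349 z 0.0656 push 4.1 lat 4.8 fz 1.1 w 0.0153
t 12.05 along -0.0064 across 0.5349 z 0.0656 push 3.6 lat 4.8 fz 0.6 w 0.0153
t 12.22 along -0.0024 across 0.5349 z 0.0656 push 4.1 lat 4.2 fz 1.6 w 0.0150
t 12.38 along 0.0015 across 0.5349 z 0.0655 push 3.7 lat 4.2 fz 1.1 w 0.0151
t 12.55 along 0.0055 across 0.5349 z 0.0655 push 2.5 lat 4.3 fz 0.6 w 0.0152
t 12.72 along 0.0094 across 0.5349 z 0.0655 push 5.8 lat 5.6 fz 0.7 w 0.0150
```

Resistance is starting to rise, so I'll go on in 2 mm steps.

```bash
python3 -m pendant '[{"dx":0,"dy":0.002,"dz":0,"rx":0,"ry":0,"rz":0,"hand":0},{"dx":0,"dy":0,"dz":0,"rx":0,"ry":0,"rz":0,"hand":0}]' >/dev/null; python3 chk.py 9 && python3 -m pendant '[{"dx":0,"dy":0.002,"dz":0,"rx":0,"ry":0,"rz":0,"hand":0},{"dx":0,"dy":0,"dz":0,"rx":0,"ry":0,"rz":0,"hand":0}]' >/dev/null; python3 chk.py 9
```

```text
t 12.88 along 0.0111 across 0.5349 z 0.0655 push 5.0 lat 4.2 fz 0.7 w 0.0152
t 13.05 along 0.0124 across 0.5349 z 0.0656 push 7.4 lat 3.5 fz 0.9 w 0.0154
```

```bash
python3 -m pendant '[{"dx":0,"dy":0.002,"dz":0,"rx":0,"ry":0,"rz":0,"hand":0},{"dx":0,"dy":0,"dz":0,"rx":0,"ry":0,"rz":0,"hand":0}]' >/dev/null; python3 chk.py 10.5 && python3 -m pendant '[{"dx":0,"dy":0.002,"dz":0,"rx":0,"ry":0,"rz":0,"hand":0},{"dx":0,"dy":0,"dz":0,"rx":0,"ry":0,"rz":0,"hand":0}]' >/dev/null; python3 chk.py 10.5 && python3 -m pendant '[{"dx":0,"dy":0.001,"dz":0,"rx":0,"ry":0,"rz":0,"hand":0},{"dx":0,"dy":0,"dz":0,"rx":0,"ry":0,"rz":0,"hand":0}]' >/dev/null; python3 chk.py 10.5
```

```text
t 13.22 along 0.0138 across 0.5350 z 0.0656 push 8.4 lat 4.2 fz 0.2 w 0.0150
t 13.38 along 0.0152 across 0.5350 z 0.0656 push 11.5 lat 3.7 fz 0.6 w 0.0152
t 13.38 along 0.0152 across 0.5350 z 0.0656 push 11.5 lat 3.7 fz 0.6 w 0.0152
```

```bash
python3 -m pendant '[{"dx":0,"dy":0.001,"dz":0,"rx":0,"ry":0,"rz":0,"hand":0},{"dx":0,"dy":0,"dz":0,"rx":0,"ry":0,"rz":0,"hand":0},{"dx":0,"dy":0,"dz":0,"rx":0,"ry":0,"rz":0,"hand":0}]' >/dev/null; python3 chk.py 20
```

```text
t 13.63 along 0.0156 across 0.5350 z 0.0656 push 13.1 lat 4.0 fz -0.1 w 0.0150
```

Bound firmly, with about 10 N on the marker. Now I'll back off.

```bash
python3 -m pendant '[{"dx":0,"dy":-0.002,"dz":0,"rx":0,"ry":0,"rz":0,"hand":0},{"dx":0,"dy":-0.002,"dz":0,"rx":0,"ry":0,"rz":0,"hand":0},{"dx":0,"dy":-0.003,"dz":0,"rx":0,"ry":0,"rz":0,"hand":0},{"dx":0,"dy":-0.004,"dz":0,"rx":0,"ry":0,"rz":0,"hand":0},{"dx":0,"dy":-0.004,"dz":0,"rx":0,"ry":0,"rz":0,"hand":0},{"dx":0,"dy":-0.004,"dz":0,"rx":0,"ry":0,"rz":0,"hand":0},{"dx":0,"dy":-0.004,"dz":0,"rx":0,"ry":0,"rz":0,"hand":0},{"dx":0,"dy":-0.004,"dz":0,"rx":0,"ry":0,"rz":0,"hand":0},{"dx":0,"dy":-0.004,"dz":0,"rx":0,"ry":0,"rz":0,"hand":0},{"dx":0,"dy":-0.003,"dz":0,"rx":0,"ry":0,"rz":0,"hand":0},{"dx":0,"dy":-0.001,"dz":0,"rx":0,"ry":0,"rz":0,"hand":0},{"dx":0,"dy":0,"dz":0,"rx":0,"ry":0,"rz":0,"hand":0}]' >/dev/null; python3 chk.py 20
python3 - <<'E'
from h import *
s=manip.get_state();g=manip.get_image("wrist")
cv2.imwrite("pics/w2.png",cv2.resize(cv2.convertScaleAbs(g["frame"][:,:,::-1],alpha=1.5),(800,600),interpolation=cv2.INTER_CUBIC))
E
```

```text
t 14.63 along -0.0155 across 0.5349 z 0.0655 push -2.9 lat 5.1 fz -0.5 w 0.0151
```

View pics/w2.png

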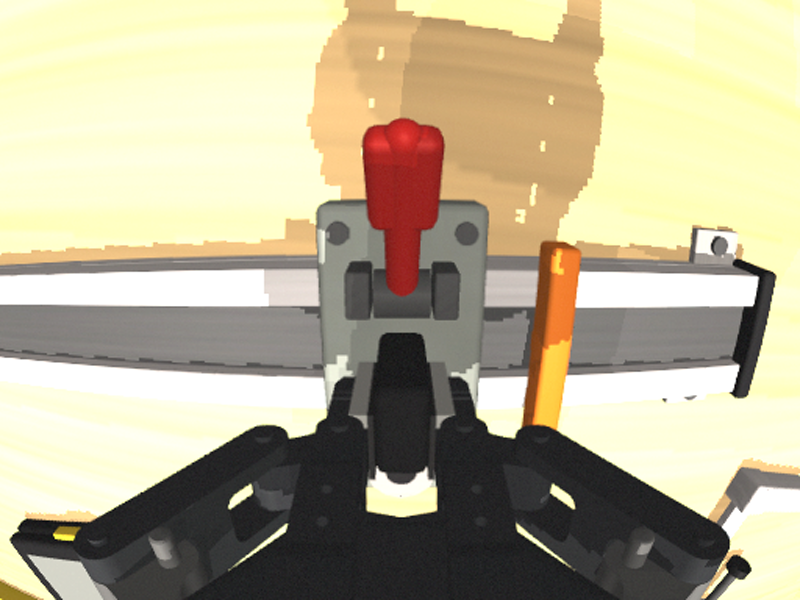

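The wrist view shows the carriage with its front edge near (484,300) and the marker from about (531,340) to (572,340), standing clear. I'll enlarge it to measure the gap.

Run:
```python
from h import *
g=manip.get_image("wrist");c=g["frame"][125:275,290:390,::-1]
cv2.imwrite("pics/w3.png",cv2.resize(c,None,fx=4,fy=4,interpolation=cv2.INTER_CUBIC))
s=manip.get_state()
y=np.array([-.0812,.9967])
# saddle edge and fin at known offsets; expected pixel columns for marker edges with gap 26..32 in crop coords
x=np.array([.9967,.0812]);p0=s["position"][:2]
for ac in(-.03,-.015):
    for nm,al,z in [("sadfront",.03,.052)]+[(f"gap{k} {e}",.03+k/1000+o,zz) for k in(26,29,32) for e,o,zz in(("topL",0,.05),("botL",0,.032),("topR",.012,.05))]:
        u,v=wproj([*(p0+y*al+x*ac),z],s,g);print(ac,nm,round((u-290)*4),round((v-125)*4))
```

```text
-0.03 sadfront 86 245
-0.03 gap26 topL 259 242
-0.03 gap26 botL 224 210
-0.03 gap26 topR 334 242
-0.03 gap29 topL 278 242
-0.03 gap29 botL 241 210
-0.03 gap29 topR 353 242
-0.03 gap32 topL 297 242
-0.03 gap32 botL 259 210
-0.03 gap32 topR 371 242
-0.015 sadfront 80 346
-0.015 gap26 topL 249 339
-0.015 gap26 botL 216 300
-0.015 gap26 topR 323 338
-0.015 gap29 topL 268 339
-0.015 gap29 botL 233 300
-0.015 gap29 topR 341 338
-0.015 gap32 topL 286 339
-0.015 gap32 botL 251 300
-0.015 gap32 topR 359 337
```

View pics/w3.png

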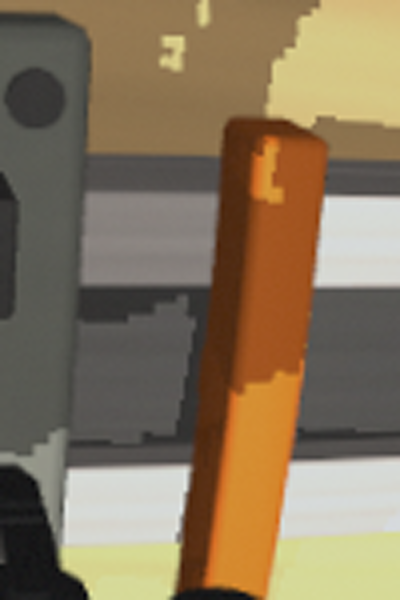

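The crop puts the saddle front edge at column 78 and the marker top from 243 to 316 at row 242. That gives a gap of about 25 mm, so I'll back off another 5 mm.

```bash
python3 -m pendant '[{"dx":0,"dy":-0.002,"dz":0,"rx":0,"ry":0,"rz":0,"hand":0},{"dx":0,"dy":-0.002,"dz":0,"rx":0,"ry":0,"rz":0,"hand":0},{"dx":0,"dy":-0.001,"dz":0,"rx":0,"ry":0,"rz":0,"hand":0},{"dx":0,"dy":0,"dz":0,"rx":0,"ry":0,"rz":0,"hand":0},{"dx":0,"dy":0,"dz":0,"rx":0,"ry":0,"rz":0,"hand":0}]' >/dev/null; python3 chk.py 20
python3 -m pendant '[{"dx":0,"dy":0,"dz":0,"rx":0,"ry":0,"rz":0,"hand":0.03},{"dx":0,"dy":0,"dz":0,"rx":0,"ry":0,"rz":0,"hand":0.045},{"dx":0,"dy":0,"dz":0,"rx":0,"ry":0,"rz":0,"hand":0.045},{"dx":0,"dy":0,"dz":0,"rx":0,"ry":0,"rz":0,"hand":0.045},{"dx":0,"dy":0,"dz":-0.015,"rx":0,"ry":0,"rz":0,"hand":0.045},{"dx":0,"dy":0,"dz":-0.025,"rx":0,"ry":0,"rz":0,"hand":0.045},{"dx":0,"dy":0,"dz":-0.03,"rx":0,"ry":0,"rz":0,"hand":0.045},{"dx":0,"dy":0,"dz":-0.03,"rx":0,"ry":0,"rz":0,"hand":0.045},{"dx":0,"dy":0,"dz":-0.02,"rx":0,"ry":0,"rz":0,"hand":0.045},{"dx":0,"dy":0,"dz":0,"rx":0,"ry":0,"rz":0,"hand":0.045},{"dx":0,"dy":0,"dz":0,"rx":0,"ry":0,"rz":0,"hand":0.045}]'; python3 chk.py 20
python3 - <<'E'
from h import *
s=manip.get_state();g=manip.get_image("wrist");print(g["cx"],g["cy"])
cv2.imwrite("pics/w4.png",cv2.resize(g["frame"][90:240,200:350,::-1],None,fx=4,fy=4,interpolation=cv2.INTER_CUBIC))
y=np.array([-.0812,.9967]);x=np.array([.9967,.0812])
o=y*-.0207+x*.5342  # assumed carriage origin
for nm,a,b,z in[("fin",0,0,.098),("sf-",.03,-.03,.052),("sb-",-.03,-.03,.052),("mL30",.06,-.03,.05),("mR30",.072,-.03,.05),("sf+",.03,.03,.052),("mL30+",.06,.03,.05),("tip",0,-.077,.106)]:
    u,v=wproj([*(o+y*a+x*b),z],s,g);print(nm,round((u-200)*4),round((v-90)*4))
E
```

```text
t 15.15 along -0.0205 across 0.5348 z 0.0656 push -3.2 lat 4.9 fz -2.0 w 0.0153
clock: 16.07
position: [0.5351, 0.0221, 0.187]
ee_rot: [0.001, -0.041, 0.999, -0.0]
contact_force: [0.8, -0.3, 0.6]
width: 0.0449
gripper_force: 0.0
t 16.07 along -0.0215 across 0.5352 z 0.1870 push 0.3 lat 0.8 fz 0.6 w 0.0449
256.6225397912388 191.39672961505707
fin 233 417
sf- 359 237
sb- 105 236
mL30 481 237
mR30 529 238
sf+ 352 475
mL30+ 467 471
tip 234 34
```

View pics/w4.png

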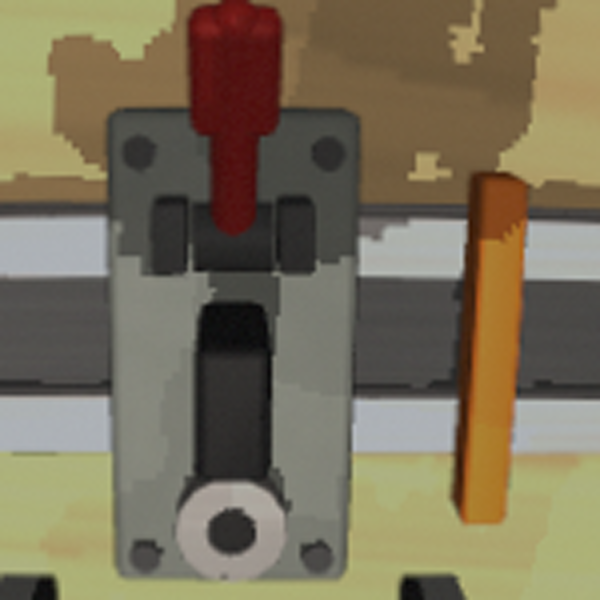

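The view from above shows the saddle front at column 358 and the marker top from 479 to 525 at row 237. The predictions for a 30 mm gap were 359, 481 and 529, so the gap is about 30 mm. The lever rises at (235,10–230). Next is the brake, pressed with closed fingers.

```bash
python3 -m pendant '[{"dx":0.015,"dy":0.0008,"dz":0,"rx":0,"ry":0,"rz":0,"hand":0},{"dx":0.02,"dy":0,"dz":0,"rx":0,"ry":0,"rz":0,"hand":0},{"dx":0.02,"dy":0,"dz":0,"rx":0,"ry":0,"rz":0,"hand":0},{"dx":0.015,"dy":0,"dz":0,"rx":0,"ry":0,"rz":0,"hand":0},{"dx":0.006,"dy":0,"dz":0,"rx":0,"ry":0,"rz":0,"hand":0},{"dx":0,"dy":0,"dz":0.02,"rx":0,"ry":0,"rz":0,"hand":0},{"dx":0,"dy":0,"dz":0.02,"rx":0,"ry":0,"rz":0,"hand":0},{"dx":0,"dy":0,"dz":0.02,"rx":0,"ry":0,"rz":0,"hand":0},{"dx":0,"dy":0,"dz":0.01,"rx":0,"ry":0,"rz":0,"hand":0},{"dx":0,"dy":0,"dz":0,"rx":0,"ry":0,"rz":0,"hand":0}]' 30 >/dev/null; python3 chk.py 20
python3 - <<'E'
from h import *
y=np.array([-.0812,.9967]);x=np.array([.9967,.0812])
rep([*(y*-.0207+x*.4592),.069])
E
```

```text
t 16.95 along -0.0202 across 0.4567 z 0.1127 push -0.3 lat 0.1 fz -0.2 w -0.0001
pos [0.4568 0.017  0.1127] to go tool [-0.0028 -0.0006  0.0437] F [ 0.04  0.34 -0.15] w -0.0001 t 16.95
yaw 4.7 z [-7.4e-03  9.0e-04 -1.0e+00]
```

```bash
python3 -m pendant '[{"dx":-0.0015,"dy":-0.0005,"dz":0.005,"rx":0,"ry":0,"rz":0,"hand":0},{"dx":0,"dy":0,"dz":0.005,"rx":0,"ry":0,"rz":0,"hand":0},{"dx":0,"dy":0,"dz":0.005,"rx":0,"ry":0,"rz":0,"hand":0},{"dx":0,"dy":0,"dz":0.005,"rx":0,"ry":0,"rz":0,"hand":0}]' >/dev/null; python3 chk.py 20; python3 -m pendant '[{"dx":0,"dy":0,"dz":0.005,"rx":0,"ry":0,"rz":0,"hand":0},{"dx":0,"dy":0,"dz":0.005,"rx":0,"ry":0,"rz":0,"hand":0},{"dx":0,"dy":0,"dz":0.005,"rx":0,"ry":0,"rz":0,"hand":0},{"dx":0,"dy":0,"dz":0.004,"rx":0,"ry":0,"rz":0,"hand":0}]' >/dev/null; python3 chk.py 20
```

```text
t 17.28 along -0.0213 across 0.4617 z 0.0963 push 0.2 lat -0.3 fz 2.8 w 0.0001
t 17.62 along -0.0211 across 0.4601 z 0.0764 push 0.4 lat -1.5 fz 3.5 w 0.0003
```

```bash
python3 -m pendant '[{"dx":0,"dy":0,"dz":0.002,"rx":0,"ry":0,"rz":0,"hand":0},{"dx":0,"dy":0,"dz":0.002,"rx":0,"ry":0,"rz":0,"hand":0},{"dx":0,"dy":0,"dz":0.002,"rx":0,"ry":0,"rz":0,"hand":0},{"dx":0,"dy":0,"dz":0,"rx":0,"ry":0,"rz":0,"hand":0}]' >/dev/null; python3 chk.py 20; python3 -m pendant '[{"dx":0,"dy":0,"dz":0.001,"rx":0,"ry":0,"rz":0,"hand":0},{"dx":0,"dy":0,"dz":0,"rx":0,"ry":0,"rz":0,"hand":0}]' >/dev/null; python3 chk.py 20
```

```text
t 17.95 along -0.0211 across 0.4605 z 0.0706 push 0.4 lat 0.1 fz -0.1 w -0.0000
t 18.12 along -0.0211 across 0.4609 z 0.0700 push 0.0 lat -0.8 fz 0.9 w 0.0002
```

```bash
python3 -m pendant '[{"dx":0,"dy":0,"dz":0.001,"rx":0,"ry":0,"rz":0,"hand":0},{"dx":0,"dy":0,"dz":0,"rx":0,"ry":0,"rz":0,"hand":0}]' >/dev/null; python3 chk.py 20; python3 -m pendant '[{"dx":0,"dy":0,"dz":0.001,"rx":0,"ry":0,"rz":0,"hand":0},{"dx":0,"dy":0,"dz":0,"rx":0,"ry":0,"rz":0,"hand":0}]' >/dev/null; python3 chk.py 20
```

```text
t 18.28 along -0.0211 across 0.4608 z 0.0690 push 0.0 lat -1.6 fz 2.3 w -0.0000
t 18.45 along -0.0211 across 0.4608 z 0.0685 push -0.3 lat -2.4 fz 7.2 w -0.0005
```

Firm contact at z = 0.0685, which matches the flat height of 0.069. One more small press, then I'll lift off and look.

```bash
python3 -m pendant '[{"dx":0,"dy":0,"dz":0.001,"rx":0,"ry":0,"rz":0,"hand":0},{"dx":0,"dy":0,"dz":0,"rx":0,"ry":0,"rz":0,"hand":0}]' >/dev/null; python3 chk.py 20; python3 -m pendant '[{"dx":0,"dy":0,"dz":-0.01,"rx":0,"ry":0,"rz":0,"hand":0},{"dx":0,"dy":0,"dz":-0.02,"rx":0,"ry":0,"rz":0,"hand":0},{"dx":0,"dy":0,"dz":-0.03,"rx":0,"ry":0,"rz":0,"hand":0},{"dx":0,"dy":0,"dz":-0.03,"rx":0,"ry":0,"rz":0,"hand":0},{"dx":0,"dy":0,"dz":-0.03,"rx":0,"ry":0,"rz":0,"hand":0},{"dx":-0.03,"dy":0,"dz":0,"rx":0,"ry":0,"rz":0,"hand":0},{"dx":-0.03,"dy":0,"dz":0,"rx":0,"ry":0,"rz":0,"hand":0},{"dx":-0.015,"dy":0,"dz":0,"rx":0,"ry":0,"rz":0,"hand":0},{"dx":0,"dy":0,"dz":0,"rx":0,"ry":0,"rz":0,"hand":0},{"dx":0,"dy":0,"dz":0,"rx":0,"ry":0,"rz":0,"hand":0}]' >/dev/null;python3 chk.py 20
python3 - <<'E'
from h import *
s=manip.get_state();g=manip.get_image("wrist")
cv2.imwrite("pics/w5.png",cv2.resize(g["frame"][70:240,180:350,::-1],None,fx=3.5,fy=3.5,interpolation=cv2.INTER_CUBIC))
y=np.array([-.0812,.9967]);x=np.array([.9967,.0812]);o=y*-.0207+x*.5342
for nm,a,b,z in[("sf-",.03,-.03,.052),("mL30",.06,-.03,.05),("mR30",.072,-.03,.05),("flat end",0,-.099,.069),("flat end 4deg up",0,-.099,.073),("up end",0,-.077,.106)]:
    u,v=wproj([*(o+y*a+x*b),z],s,g);print(nm,round((u-180)*3.5),round((v-70)*3.5))
E
```

```text
t 18.62 along -0.0211 across 0.4607 z 0.0682 push -0.5 lat -3.2 fz 13.8 w -0.0002
t 19.45 along -0.0211 across 0.5358 z 0.1864 push -0.6 lat -1.0 fz -0.8 w -0.0000
sf- 382 276
mL30 490 277
mR30 531 278
flat end 272 12
flat end 4deg up 272 11
up end 272 98
```

View pics/w5.png

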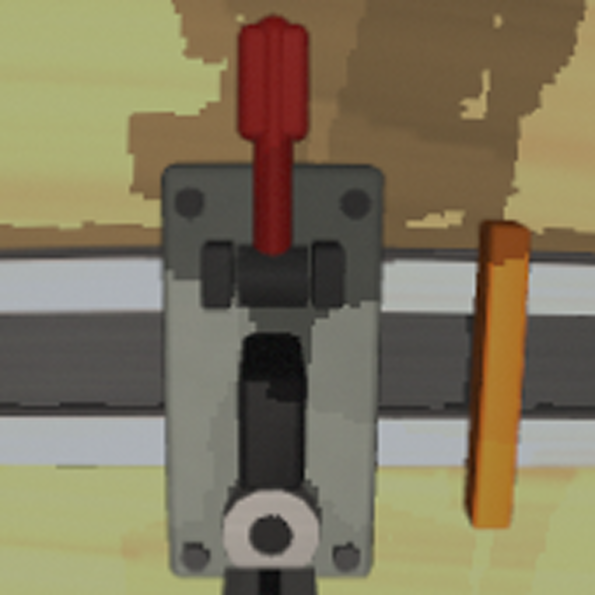

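The lever end is at (272,15), against a predicted 12 for flat and 98 for up, so it is down. The saddle front is at 381 and the marker top from 488 to 528, so the gap is still about 30 mm. Handing in.

```bash
python3 -c "
from rig import manip
print(manip.sign_off())"
```

```text
the job is handed in; nothing more can be done
None
```

The job is handed in: the marker was pushed until it bound at about 10 N, the carriage was backed off to a gap of about 30 mm, and the brake lever was pressed flat and released, at about 19.5 s; the hand-in returned no verdict.

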